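# Pack the votive set and put the dyes away

## Task

Sort the things lying at the front of the table. Stand the honey, green and lilac votive candles upright in the round brass tin, packed close together in a triangle with no gap between any two as wide as a finger (20 mm), and lay each block of dye flat in the tray of its own colour. Leave the small black tin where it is.

Things in the scene. Friction and masses are not known exactly. Their poses are not given: they have to be found in the camera images.
- candle_honey_mid (a point): honey-yellow votive candle, loose, an upright wax cylinder 46 mm in diameter and 40 mm tall with a thin wick stub on top; the point is its centre, 20 mm above its underside; z is its upright axis. Grip it round the wall, on its upper half when it goes into the tin.
- candle_green_mid (a point): green votive candle, loose, an upright wax cylinder 46 mm in diameter and 40 mm tall with a thin wick stub on top; the point is its centre, 20 mm above its underside; z is its upright axis. Grip it round the wall, on its upper half when it goes into the tin.
- candle_lilac_mid (a point): lilac (pale purple) votive candle, loose, an upright wax cylinder 46 mm in diameter and 40 mm tall with a thin wick stub on top; the point is its centre, 20 mm above its underside; z is its upright axis. Grip it round the wall, on its upper half when it goes into the tin.
- dye_red_mid (a point): red block of candle dye, loose, 24 x 24 mm and 16 mm tall; the point is its centre, 8 mm above its underside; x and y are square to its side faces, z is up.
- dye_blue_mid (a point): blue block of candle dye, loose, 24 x 24 mm and 16 mm tall; the point is its centre, 8 mm above its underside; x and y are square to its side faces, z is up.
- gift_tin: open round brass-coloured gift tin, shallow and fixed to the table, outside diameter 147 mm, inside diameter 140 mm, floor 2 mm thick, rim 20 mm above the table; origin at the centre of its underside, on the table. The candles stand well above its rim.
- red_tray: red-rimmed shallow dye tray with a grey floor, fixed to the table; inside 60 mm along its x by 96 mm along its y, outside 66 x 102 mm (plus small end tabs), floor about 3 mm above the table, rim 12 mm above the table; origin at the centre of its underside, on the table.
- blue_tray: blue-rimmed shallow dye tray with a grey floor, fixed to the table; inside 60 mm along its x by 96 mm along its y, outside 66 x 102 mm (plus small end tabs), floor about 3 mm above the table, rim 12 mm above the table; origin at the centre of its underside, on the table.
- black_tin_mid (a point): small black lidded tin, loose, 51 mm in diameter and 30 mm tall, a bystander standing among the other things; the point is its centre.
There are look-alikes about, which are no part of the job. Of the things that look like the part that bears dye_blue_mid, the smallest one is meant. Leave any pink look-alike of the part that bears candle_green_mid alone.

How it is judged:
At the end, for the whole second after the job is handed in: All three candles stand upright (within about 7 degrees) on the floor of the round tin, with less than 20 mm of gap between any two of them (centres under 66 mm apart); the red block lies flat on the floor of the red-rimmed tray and the blue block on that of the blue-rimmed tray; all are at rest (horizontal distance between each of candle_honey_mid, candle_green_mid, candle_lilac_mid and gift_tin below 0.052 m and z of candle_honey_mid in the frame of gift_tin between 0.018 and 0.0265 m and angle between each of candle_honey_mid, candle_green_mid, candle_lilac_mid, dye_red_mid, dye_blue_mid's own z axis and vertical below 0.12 rad and linear speed of each of candle_honey, candle_green, candle_lilac, dye_red, dye_blue below 0.01 m/s and z of candle_green_mid in the frame of gift_tin between 0.018 and 0.0265 m and z of candle_lilac_mid in the frame of gift_tin between 0.018 and 0.0265 m and horizontal distance between candle_honey_mid and candle_green_mid below 0.066 m and horizontal distance between each of candle_honey_mid, candle_green_mid and candle_lilac_mid below 0.066 m and x of dye_red_mid in the frame of red_tray between -0.024 and 0.024 m and y of dye_red_mid in the frame of red_tray between -0.042 and 0.042 m and z of dye_red_mid in the frame of red_tray below 0.0145 m and x of dye_blue_mid in the frame of blue_tray between -0.024 and 0.024 m and y of dye_blue_mid in the frame of blue_tray between -0.042 and 0.042 m and z of dye_blue_mid in the frame of blue_tray below 0.0145 m); the robot touches nothing.
It fails at once if the small black tin is pushed or carried more than 20 mm from its place (distance of black_tin_mid from where it was at the start of the episode above 0.02 m).
It also fails if it takes over 106 s, if anything falls off the work surface, if the arm or the gripper's body presses on something with over 40 N, if the wrist force passes 120 N, or if a joint passes its speed limit or range.

## Robot

A 6-joint arm with a two-finger parallel gripper is mounted at the origin on a cart in front of the work surface, level with it; the furniture and walls round the work are solid. World frame = base frame: x ahead of the robot, y to its left, z up, the work surface at z = 0. Lengths are in m, angles in rad, forces in N, time in s.
With the tool pointing down it reaches from about 0.375 to 0.975 m from the base axis. Payload 3.8 kg.
Tool frame: the origin (TCP) lies midway between the tips of the shut fingers; the grasp point (between the pads) lies 19 mm behind it (grasp_offset is the distance from the TCP to the grasp point, in m); z points along the fingers, y is the line along which they close (so a half turn about z gives the same grasp; the last joint's range is limited). The gripper opens to 88 mm and grips with 3 to 60 N. Pads are 18 mm wide; open, the fingers measure 123 mm over their backs; the gripper's body (75 mm by 187 mm) begins 45 mm behind the grasp point.
Start: joints at [-1.223, 0.264, 1.604, -0, 1.274, -0.037], TCP at [0.253, -0.626, 0.239] pointing down, gripper open.
Joint ranges: [-2.63, 2.63], [-0.94, 2.18], [0.31, 2.57], [-1.31, 4.45], [0, 2.66], [-2.55, 2.55]. Speed limits (rad/s): [2.57, 2.57, 3.14, 3.14, 3.14, 3.14].

## Interface

Orientations are given as a rotation vector (axis times angle).
In Python, from cell import * gives the robot as it stands.
- The arm moves only by the tool servo_tool, never from a script. Its argument "targets" is one flat list of numbers, 4 for each row, row after row: the shift along the tool's x, y, z in m, then the turn about the tool's z in rad. A call has 1 to 12 rows; each row is the pose to reach, as a shift and turn from the pose commanded when the call began, along the tool's axes at that moment; what a row does not reach only later rows make up. A row lasts 1/12 s, in which the tool goes at most 41.7 mm and 7.16 degrees, less where a joint would pass 70% of its speed; a pose out of reach is approached as far as the arm can. A call with a gripper value outside its range is refused whole. "hand" is the opening, from 0 (shut) to 1 (fully open), set as the call begins (left out, the last holds). The fingers move at their own pace and stop on an object; "force" is the grip in N (left out, the last holds). Time passes only in rows, so rows that repeat a pose let the fingers close. It gives the time, the measured TCP pose, the force, the opening and the grip force at its end, in the units of the state.
- get_obs(): the state, without advancing time (a new reading comes with each control period).
- read_camera(name): name is "scene" or "top" or "wrist"; returns a dict with "image" (384x512x3 uint8, red, green, blue), "mtx" (3x3 intrinsics, pixels), "camera_from_world" (4x4, takes a point from world to camera coordinates); the wrist camera has in their place "tool_from_camera" (4x4, takes a point from camera to tool coordinates, whose origin is the TCP and whose axes are the flange's). Camera axes: x right, y down, z forward; pixel columns grow to the right and rows downward; lengths in m; the calibration is good to about 2 mm. A picture is of the moment at which its call begins: read the wrist's pose just before it. There is no depth.
- job_done(): hands the job in; it is judged then, once.
The state is a dict: "time": time; "q": joint angles; "joint_vel": joint speeds; "joint_efforts": joint torques, N m; "position": TCP position; "ee_rot": TCP orientation; "contact_force": force on the tool from outside, world axes, zero at the start; "wrist_torque": the same for the moment, N m; "opening": finger opening in m; "finger_force": force on a finger pad.
Only numpy, scipy, OpenCV 4.12 (cv2) and the standard library are available. Lean on these libraries where they do the work, as an engineer would, in place of code of your own. Each camera call takes 0.05 s, during which the arm holds its last target. There are 200 camera calls.

## Working session

There is one attempt and no reset: what is moved stays moved. The work goes in short steps, Python scripts to look and compute and a tool call to move; the robot and the scene stay as the last step left them, time stands still between calls to the robot, and variables do not carry over. Pictures are saved under pics/ and viewed, at most 14 in all, crops included, and the job is handed in when it is done.

Besides the shell and the picture viewer there is one more tool, called as name(argument=value, ...) on one line, values as JSON. servo_tool: Moves the arm, as the interface text tells. Its arguments: {"type":"object","properties":{"targets":{"type":"array"},"hand":{"type":"number"},"force":{"type":"number"}},"required":["targets"]}

```bash
mkdir -p pics; ls; python3 - <<'E'
from cell import *
import cv2
for n in ("scene","top"):
    c=read_camera(n); cv2.imwrite(f"pics/{n}0.png",c["image"][:,:,::-1])
    import numpy as np
    np.savez(f"{n}.npz",K=c["mtx"],T=c["camera_from_world"],im=c["image"]); print(c["mtx"].tolist(),np.round(c["camera_from_world"],3).tolist())
o=get_obs();print(o)
E
```

```text
pics
[[483.97596035964006, 0.0, 256.78005783981916], [0.0, 483.97596035964006, 194.81094618450905], [0.0, 0.0, 1.0]] [[0.546, -0.838, 0.011, -0.253], [-0.357, -0.244, -0.902, 0.245], [0.758, 0.488, -0.432, 0.888], [0.0, 0.0, 0.0, 1.0]]
[[358.37386928284667, 0.0, 251.37078502672767], [0.0, 358.37386928284667, 186.6189182302623], [0.0, 0.0, 1.0]] [[-0.002, -1.0, 0.007, 0.056], [-0.994, 0.001, -0.11, 0.557], [0.11, -0.008, -0.994, 0.963], [0.0, 0.0, 0.0, 1.0]]
{'time': 0.1, 'q': array([-1.22291834e+00,  2.64680657e-01,  1.60523782e+00, -2.57457826e-05,
        1.27368376e+00, -3.69081672e-02]), 'joint_vel': array([ 0.00108785, -0.00044557, -0.00192572, -0.00127578,  0.00203058,
        0.00092302]), 'joint_efforts': array([ 6.47582019e-04, -5.03616571e+01, -3.58070576e+01,  7.30487262e-02,
        2.32940493e-02, -4.47828825e-05]), 'position': array([ 0.2531361 , -0.62504803,  0.23751037]), 'ee_rot': array([-3.08168132e+00, -6.00331555e-01,  5.26694237e-04]), 'contact_force': array([-0.6010021 ,  0.21811721,  0.46898247]), 'wrist_torque': array([-0.01267691, -0.04367916, -0.02777811]), 'finger_force': 0.0, 'opening': 0.08785842955602717}
```

```bash
python3 - <<'E'
import cv2
for n in ("scene","top"):
    i=cv2.imread(f"pics/{n}0.png"); cv2.imwrite(f"pics/{n}1.png",cv2.resize(i,(800,600),interpolation=cv2.INTER_CUBIC))
E
```

```text
(no output)
```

View pics/top1.png

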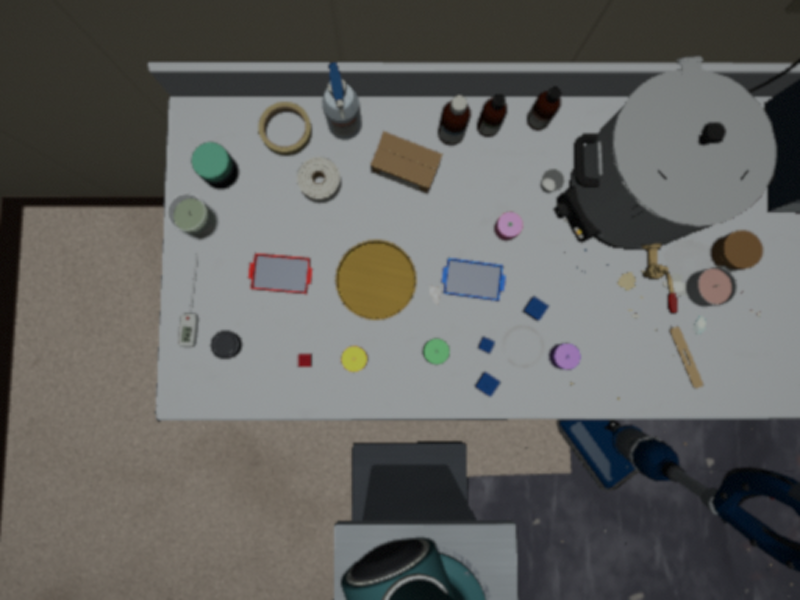

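View pics/scene1.png

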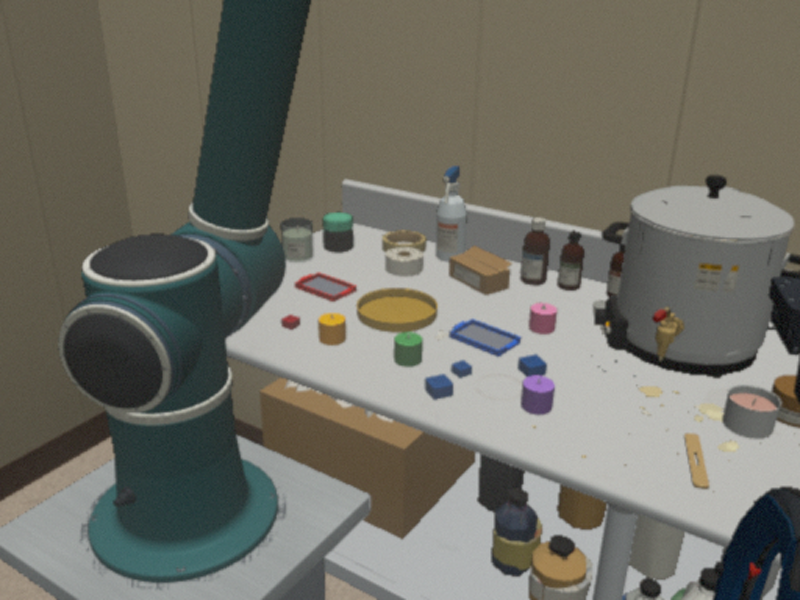

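The top view, in 800x600 pixels, shows:
- **Candles:** honey (354,359), green (436,351), lilac (567,356). The pink look-alike is at (509,225).
- **Blue blocks:** (487,345), which is the smallest, plus (487,384) and (536,308).
- **Red block:** (305,360). The black tin is at (226,344).
- **Containers:** brass tin (376,280), red tray (281,274), blue tray (474,280).

Next I'll measure these and check the blue choice in a close crop.

```bash
cat > h.py <<'E'
import numpy as np, cv2
def ray(K,T,uv,z):
    d=np.linalg.inv(K)@np.r_[uv,1.]; R=T[:3,:3]; o=-R.T@T[:3,3]; w=R.T@d
    return o+w*(z-o[2])/w[2]
def seg(im,uv,r,thr=40):
    "blob of like colour around the seed: chromaticity distance from the surroundings"
    u,v=map(int,uv); p=im[v-r:v+r+1,u-r:u+r+1].astype(np.uint8)
    hsv=cv2.cvtColor(np.ascontiguousarray(p),cv2.COLOR_RGB2HSV); m=(hsv[...,1]>90).astype(np.uint8)
    n,l,s,c=cv2.connectedComponentsWithStats(m); k=l[r,r]
    pts=np.argwhere(l==k)[:,::-1]+[u-r,v-r]
    return pts.astype(np.float32)
E
python3 - <<'E'
from h import *
d=np.load("top.npz");K,T,im=d["K"],d["T"],d["im"]
for n,uv,r,z in [("honey",(354,359),16,.038),("green",(436,351),16,.038),("lilac",(567,356),16,.038),("red",(305,360),10,.014),
  ("blueS",(487,345),9,.014),("blueB",(487,384),14,.02),("blueC",(536,308),14,.02),("tin",(376,280),36,.015)]:
    p=seg(im,np.array(uv)*.64,r,z); c=p.mean(0); R=cv2.minAreaRect(p)
    w=np.array([ray(K,T,q,z)[:2] for q in p]).astype(np.float32); W=cv2.minAreaRect(w)
    print(n,len(p),c,np.round(ray(K,T,c,z)[:2],4),"rect",np.round(W[0],4),np.round(W[1],4),W[2])
for n,uv,z in [("black",(226,343),.03),("rtray",(281,274),.012),("btray",(474,280),.012),("rL",(252,274),.012),("rR",(310,275),.012),("bL",(445,277),.012),("bR",(503,283),.012),("pink",(509,225),.04)]:
    print(n,np.round(ray(K,T,np.array(uv)*.64,z),4))
a=cv2.imread("pics/top0.png")[205:255,130:380]; b=cv2.imread("pics/top0.png")[155:205,130:380]
cv2.imwrite("pics/crop1.png",cv2.resize(cv2.vconcat([b,a]),None,fx=3.2,fy=3.2,interpolation=cv2.INTER_CUBIC))
E
```

```text
honey 210 [226.30476 229.31905] [0.4393 0.123 ] rect [0.4389 0.1224] [0.0423 0.0419] 45.183509826660156
green 914 [279.06454 223.90154] [ 0.4536 -0.0205] rect [ 0.4536 -0.0205] [0.0879 0.0867] 89.85330200195312
lilac 1068 [362.15637 226.97098] [ 0.4448 -0.2469] rect [ 0.445  -0.2467] [0.0903 0.0866] 89.84986877441406
red 62 [194.5    230.3871] [0.4364 0.2128] rect [0.4361 0.2128] [0.0197 0.0193] 89.86844635009766
blueS 61 [310.85245 220.34427] [ 0.4635 -0.1115] rect [ 0.4633 -0.1113] [0.0224 0.0201] 63.20237350463867
blueB 130 [311.62308 245.49231] [ 0.3944 -0.1111] rect [ 0.3945 -0.1113] [0.0319 0.0306] 56.13850021362305
blueC 129 [342.49612 196.94574] [ 0.5284 -0.2004] rect [ 0.5282 -0.2005] [0.0315 0.0316] 55.62428665161133
tin 1992 [240.14558 178.73595] [0.5808 0.0861] rect [0.582  0.0865] [0.1412 0.1395] 89.89636993408203
black [0.4664 0.3473 0.03  ]
rtray [0.5911 0.2568 0.012 ]
btray [ 0.5797 -0.0929  0.012 ]
rL [0.5911 0.3093 0.012 ]
rR [0.5892 0.2043 0.012 ]
bL [ 0.5852 -0.0404  0.012 ]
bR [ 0.5741 -0.1455  0.012 ]
pink [ 0.6748 -0.1529  0.04  ]
```

View pics/crop1.png

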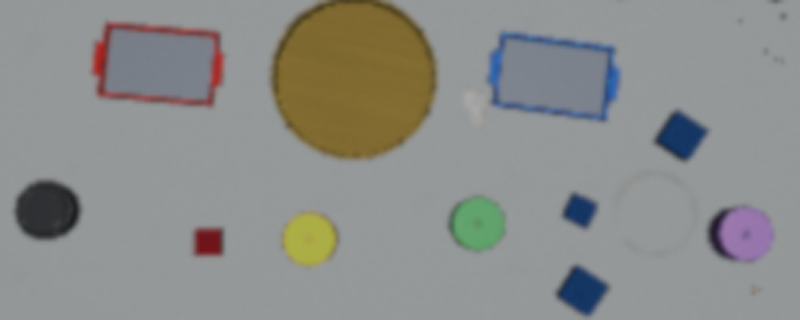

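The crop confirms it: the small blue block at crop (580,210) is about 24 mm, and the two others are about 32 mm. Now I'll write a planner that prints tool-frame deltas for each move.

```bash
cat >> h.py <<'E'
from scipy.spatial.transform import Rotation as Rn
def state(o):
    R=Rn.from_rotvec(o["ee_rot"]).as_matrix(); return R,np.array(o["position"]),np.degrees(np.arctan2(R[1,0],R[0,0]))
def plan(o,*goals):
    R,p,y=state(o); print("t",round(o["time"],1),"p",np.round(p,4),"yaw",round(y,1),"open",round(o["opening"],4),"ff",round(float(o["finger_force"]),1))
    for (x,yy,z,w) in goals:
        d=R.T@(np.array([x,yy,z])-p); print("  ->",np.round(d,4),"turn",round(float(np.radians(-(w-y))),3))
E
python3 - <<'E'
from h import *
from cell import *
d=np.load("top.npz");K,T=d["K"],d["T"]
for n,c in [("honey",(310,239)),("green",(477,223)),("lilac",(744,234))]: print(n,np.round(ray(K,T,np.array(c)/3.2+[130-.3,155-.3],.04),4))
plan(get_obs(),(.4385,.123,.14,60),(.4385,.123,.011,60))
E
```

```text
honey [0.4392 0.1221 0.04  ]
green [ 0.4523 -0.0195  0.04  ]
lilac [ 0.4425 -0.2463  0.04  ]
t 0.1 p [ 0.2531 -0.625   0.2375] yaw 22.0 open 0.0879 ff 0.0
  -> [ 0.4526 -0.6236  0.0988] turn -0.662
  -> [ 0.4526 -0.6233  0.2278] turn -0.662
```

servo_tool(targets=[0.226,-0.312,0,-0.33,0.226,-0.312,0,-0.33,0.226,-0.312,0,-0.33,0.226,-0.312,0,-0.33,0.226,-0.312,0,-0.33,0.226,-0.312,0,-0.33,0.226,-0.312,0,-0.33,0.452,-0.623,0.05,-0.662,0.452,-0.623,0.05,-0.662,0.452,-0.623,0.05,-0.662,0.452,-0.623,0.05,-0.662,0.452,-0.623,0.05,-0.662], hand=0.85, force=15)

```text
time: 1.1
position: [0.3728, -0.1394, 0.2166]
ee_rot: [2.721, 1.57, 0.0]
contact_force: [0.7, -0.9, -0.9]
opening: 0.0752
finger_force: 0.0
```

```bash
python3 - <<'E'
from h import *
from cell import *
plan(get_obs(),(.439,.1225,.13,60))
E
```

```text
t 1.1 p [ 0.3728 -0.1394  0.2166] yaw 60.0 open 0.0752 ff 0.0
  -> [ 0.2598 -0.0739  0.0867] turn -0.001
```

servo_tool(targets=[0.26,-0.074,0.087,0,0.26,-0.074,0.087,0,0.26,-0.074,0.087,0,0.26,-0.074,0.087,0,0.26,-0.074,0.087,0,0.26,-0.074,0.087,0,0.26,-0.074,0.087,0,0.26,-0.074,0.087,0,0.26,-0.074,0.087,0,0.26,-0.074,0.087,0])

```text
time: 1.93
position: [0.4387, 0.1204, 0.1298]
ee_rot: [2.72, 1.572, -0.002]
contact_force: [-0.3, 0.1, -0.4]
opening: 0.0747
finger_force: 0.0
```

```bash
cat >> h.py <<'E'
def wrist(read_camera,get_obs,name=None):
    o=get_obs(); c=read_camera("wrist"); R,p,_=state(o); M=np.eye(4); M[:3,:3]=R; M[:3,3]=p
    T=np.linalg.inv(M@c["tool_from_camera"]); np.savez("wrist.npz",K=c["mtx"],T=T,im=c["image"])
    if name: cv2.imwrite(name,c["image"][:,:,::-1])
    return c["mtx"],T,c["image"]
E
python3 - <<'E'
from h import *
from cell import *
plan(get_obs(),(.439,.1225,.011,60))
K,T,im=wrist(read_camera,get_obs,"pics/w1.png")
def proj(P): q=K@(T[:3,:3]@P+T[:3,3]); return q[:2]/q[2]
print(proj(np.array([.439,.1225,.04])),proj(np.array([.436,.2128,.016])))
E
```

```text
t 1.9 p [0.4387 0.1204 0.1298] yaw 60.0 open 0.0747 ff 0.0
  -> [ 0.0021 -0.0007  0.1188] turn 0.001
[258.26872433 189.39760386] [193.26029369  79.8097852 ]
```

View pics/w1.png

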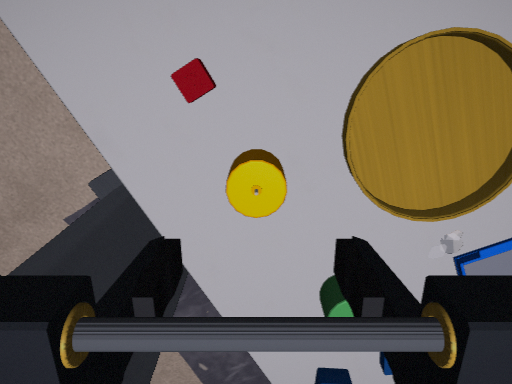

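The wrist view has the honey candle's top at (256,190), against a prediction of (258,189), and the red block at (193,80), exactly as predicted. The map is good, so I'll descend and grip.

servo_tool(targets=[0.002,-0.001,0.035,0,0.002,-0.001,0.07,0,0.002,-0.001,0.1,0,0.002,-0.001,0.119,0,0.002,-0.001,0.119,0,0.002,-0.001,0.119,0])

```text
time: 2.48
position: [0.4387, 0.1215, 0.0108]
ee_rot: [-2.722, -1.567, 0.003]
contact_force: [0.4, -0.2, -0.0]
opening: 0.0749
finger_force: 0.0
```

servo_tool(targets=[0,0,0,0,0,0,0,0,0,0,0,0,0,0,0,0,0,0,0,0,0,0,0,0], hand=0.4, force=15)

```text
time: 2.98
position: [0.4402, 0.1232, 0.0122]
ee_rot: [2.72, 1.57, 0.002]
contact_force: [-0.9, -0.4, 6.4]
opening: 0.0453
finger_force: 15.0
```

servo_tool(targets=[0,0,-0.01,0,0,0,-0.03,0,0,0,-0.05,0,0,0,-0.07,0,0,0,-0.07,0])

```text
time: 3.4
position: [0.4425, 0.1239, 0.0853]
ee_rot: [2.719, 1.569, 0.011]
contact_force: [0.5, 0.5, 0.3]
opening: 0.0451
finger_force: 15.0
```

```bash
python3 - <<'E'
from h import *
from cell import *
# tin rim centre from wrist picture
d=np.load("wrist.npz");K,T,im=d["K"],d["T"],d["im"]
hsv=cv2.cvtColor(im,cv2.COLOR_RGB2HSV); m=((hsv[...,0]>15)&(hsv[...,0]<30)&(hsv[...,1]>150)).astype(np.uint8); m[:, :330]=0
w=np.array([ray(K,T,(u,v),.02)[:2] for v,u in np.argwhere(m) if u<508])
h=cv2.convexHull(w.astype(np.float32))[:,0]; A=np.c_[2*h,np.ones(len(h))]; s=np.linalg.lstsq(A,(h**2).sum(1),rcond=None)[0]
print("tin",s[:2],np.sqrt(s[2]+s[:2]@s[:2]))
tx,ty=.581,.086
plan(get_obs(),(tx+.0165,ty+.0286,.09,60),(tx+.0165,ty+.0286,.0135,60))
E
```

```text
tin [0.55950871 0.01781569] 0.13243848570681518
t 3.4 p [0.4425 0.1239 0.0853] yaw 60.0 open 0.0451 ff 15.0
  -> [ 0.0695  0.1389 -0.0036] turn -0.0
  -> [0.0691 0.1384 0.0729] turn -0.0
```

Honey is gripped at 45 mm. The tin fit was spoiled by stray pixels, so I'll use the top-view value, which is good to about 2 mm and has ample margin.

servo_tool(targets=[0.015,0.03,-0.004,0,0.032,0.064,-0.004,0,0.05,0.1,-0.004,0,0.062,0.125,-0.004,0,0.0695,0.139,-0.004,0,0.0695,0.139,-0.004,0,0.0695,0.139,-0.004,0,0.0695,0.139,-0.004,0])

```text
time: 4.07
position: [0.5927, 0.1135, 0.0838]
ee_rot: [-2.72, -1.57, 0.004]
contact_force: [0.0, -0.1, -0.8]
opening: 0.0453
finger_force: 15.0
```

```bash
python3 - <<'E'
from h import *
from cell import *
plan(get_obs(),(.5975,.1146,.0135,60))
E
```

```text
t 4.1 p [0.5927 0.1135 0.0838] yaw 60.0 open 0.0453 ff 15.0
  -> [0.0034 0.0038 0.0703] turn -0.0
```

servo_tool(targets=[0.003,0.004,0.02,0,0.003,0.004,0.04,0,0.003,0.004,0.055,0,0.003,0.004,0.062,0,0.003,0.004,0.066,0,0.003,0.004,0.069,0,0.003,0.004,0.07,0,0.003,0.004,0.07,0])

```text
time: 4.73
position: [0.5998, 0.1144, 0.0157]
ee_rot: [2.721, 1.57, 0.002]
contact_force: [0.2, -0.2, -0.2]
opening: 0.0452
finger_force: 15.0
```

servo_tool(targets=[0,0,0,0,0,0,0,0,0,0,0,0,0,0,0,0], hand=0.62)

```text
time: 5.07
position: [0.6, 0.1143, 0.0156]
ee_rot: [2.721, 1.57, 0.002]
contact_force: [0.4, -0.4, -0.0]
opening: 0.055
finger_force: 0.0
```

servo_tool(targets=[0,0,-0.02,0,0,0,-0.05,0,0,0,-0.09,0,0,0,-0.12,0,0,0,-0.12,0,0,0,-0.12,0])

```text
time: 5.57
position: [0.6017, 0.1145, 0.1384]
ee_rot: [2.719, 1.569, 0.009]
contact_force: [-0.1, 0.1, -0.3]
opening: 0.0547
finger_force: 0.0
```

```bash
python3 - <<'E'
from h import *
from cell import *
o=get_obs(); print(o["q"])
plan(o,(.4425,-.2463,.13,120))
E
```

```text
[1.47439300e-01 2.23522884e-01 1.84668451e+00 1.02115159e-05
 1.06503349e+00 6.71481918e-01]
t 5.6 p [0.6017 0.1145 0.1384] yaw 60.0 open 0.0547 ff 0.0
  -> [-0.3921  0.0427  0.0071] turn -1.048
```

servo_tool(targets=[-0.392,0.043,0.007,-1.048,-0.392,0.043,0.007,-1.048,-0.392,0.043,0.007,-1.048,-0.392,0.043,0.007,-1.048,-0.392,0.043,0.007,-1.048,-0.392,0.043,0.007,-1.048,-0.392,0.043,0.007,-1.048,-0.392,0.043,0.007,-1.048,-0.392,0.043,0.007,-1.048,-0.392,0.043,0.007,-1.048,-0.392,0.043,0.007,-1.048,-0.392,0.043,0.007,-1.048], hand=0.8)

```text
time: 6.57
position: [0.4384, -0.2481, 0.1263]
ee_rot: [-1.575, -2.714, 0.0]
contact_force: [0.2, 0.5, -0.5]
opening: 0.0704
finger_force: 0.0
```

servo_tool(targets=[0,0,0,0,0,0,0,0,0,0,0,0])

```text
time: 6.82
position: [0.4409, -0.2452, 0.1275]
ee_rot: [-1.567, -2.721, -0.001]
contact_force: [0.5, 0.3, -0.9]
opening: 0.0704
finger_force: 0.0
```

```bash
python3 - <<'E'
from h import *
from cell import *
plan(get_obs(),(.4425,-.2463,.011,120))
K,T,im=wrist(read_camera,get_obs,"pics/w2.png")
def proj(P): q=K@(T[:3,:3]@np.array(P)+T[:3,3]); return q[:2]/q[2]
print(proj([.4425,-.2463,.04]))
hsv=cv2.cvtColor(im,cv2.COLOR_RGB2HSV); m=((hsv[...,0]>125)&(hsv[...,0]<155)&(hsv[...,1]>60)&(hsv[...,2]>150)).astype(np.uint8)
n,l,s,c=cv2.connectedComponentsWithStats(m); k=1+s[1:,4].argmax(); print(c[k],s[k],ray(K,T,c[k],.04))
E
```

```text
t 6.8 p [ 0.4409 -0.2452  0.1275] yaw 120.1 open 0.0704 ff 0.0
  -> [-0.0019  0.0009  0.1165] turn 0.002
[260.95671577 197.3730904 ]
[257.31071292 197.82005337] [ 227  170   61   57 2623] [ 0.44034956 -0.24795333  0.04      ]
```

View pics/w2.png

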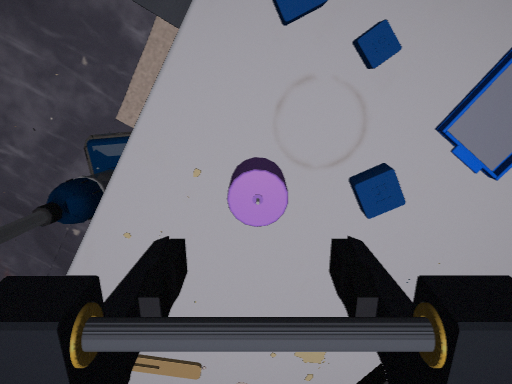

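Lilac is at (257,198) in the wrist view, and its nearest blue neighbour at (377,190) is clear of the fingers. I'll descend and grip.

servo_tool(targets=[-0.002,-0.002,0.035,0,-0.002,-0.002,0.07,0,-0.002,-0.002,0.1,0,-0.002,-0.002,0.1165,0,-0.002,-0.002,0.1165,0,-0.002,-0.002,0.1165,0])

```text
time: 7.37
position: [0.4395, -0.248, 0.0107]
ee_rot: [-1.567, -2.72, -0.0]
contact_force: [-0.8, 0.2, 0.2]
opening: 0.071
finger_force: 0.0
```

servo_tool(targets=[0,0,0,0,0,0,0,0,0,0,0,0,0,0,0,0,0,0,0,0,0,0,0,0], hand=0.4)

```text
time: 7.87
position: [0.4411, -0.2501, 0.013]
ee_rot: [1.569, 2.718, 0.0]
contact_force: [0.0, 1.4, 6.8]
opening: 0.0452
finger_force: 15.0
```

servo_tool(targets=[0,0,-0.01,0,0,0,-0.03,0,0,0,-0.05,0,0,0,-0.075,0,0,0,-0.075,0,0,0,-0.075,0,0,0,-0.075,0,0,0,-0.075,0])

```text
time: 8.53
position: [0.4387, -0.2488, 0.0853]
ee_rot: [-1.569, -2.719, -0.0]
contact_force: [0.9, -0.3, -1.0]
opening: 0.0455
finger_force: 15.0
```

```bash
python3 - <<'E'
from h import *
from cell import *
plan(get_obs(),(.5985,.0575,.09,120))
E
```

```text
t 8.5 p [ 0.4387 -0.2488  0.0853] yaw 120.0 open 0.0455 ff 15.0
  -> [ 0.1853  0.2916 -0.0047] turn 0.0
```

servo_tool(targets=[0.013,0.02,-0.005,0,0.032,0.05,-0.005,0,0.053,0.083,-0.005,0,0.074,0.116,-0.005,0,0.095,0.149,-0.005,0,0.116,0.182,-0.005,0,0.137,0.215,-0.005,0,0.158,0.248,-0.005,0,0.174,0.273,-0.005,0,0.182,0.287,-0.005,0,0.185,0.2915,-0.005,0,0.185,0.2915,-0.005,0])

```text
time: 9.53
position: [0.5991, 0.057, 0.0903]
ee_rot: [-1.567, -2.721, 0.002]
contact_force: [-0.7, 0.2, -0.4]
opening: 0.0454
finger_force: 15.0
```

servo_tool(targets=[0,0,0,0,0,0,0,0,0,0,0,0])

```text
time: 9.78
position: [0.5989, 0.055, 0.0913]
ee_rot: [-1.572, -2.719, 0.001]
contact_force: [0.8, 0.0, 0.2]
opening: 0.0454
finger_force: 15.0
```

```bash
python3 - <<'E'
from h import *
from cell import *
plan(get_obs(),(.5985,.0575,.0145,120))
E
```

```text
t 9.8 p [0.5989 0.055  0.0913] yaw 119.9 open 0.0454 ff 15.0
  -> [0.0024 0.001  0.0768] turn -0.001
```

servo_tool(targets=[0.001,0,0.02,0,0.001,0,0.045,0,0.001,0,0.06,0,0.001,0,0.068,0,0.001,0,0.073,0,0.001,0,0.076,0,0.001,0,0.0765,0,0.001,0,0.0765,0])

```text
time: 10.45
position: [0.6, 0.0573, 0.016]
ee_rot: [1.57, 2.72, 0.001]
contact_force: [-0.1, 0.7, -0.1]
opening: 0.0453
finger_force: 15.0
```

servo_tool(targets=[0,0,0,0,0,0,0,0,0,0,0,0,0,0,0,0], hand=0.62)

```text
time: 10.78
position: [0.5996, 0.0576, 0.0156]
ee_rot: [1.57, 2.72, 0.001]
contact_force: [-0.2, -0.4, -0.3]
opening: 0.0548
finger_force: 0.0
```

servo_tool(targets=[0,0,-0.02,0,0,0,-0.05,0,0,0,-0.09,0,0,0,-0.12,0,0,0,-0.12,0,0,0,-0.12,0,0,0,-0.12,0])

```text
time: 11.37
position: [0.5988, 0.0575, 0.1348]
ee_rot: [-1.57, -2.721, 0.0]
contact_force: [0.1, -0.4, -0.5]
opening: 0.0546
finger_force: 0.0
```

```bash
python3 - <<'E'
from h import *
from cell import *
plan(get_obs(),(.4523,-.0195,.13,180))
E
```

```text
t 11.4 p [0.5988 0.0575 0.1348] yaw 120.0 open 0.0546 ff 0.0
  -> [ 0.0067 -0.1653  0.0048] turn -1.047
```

servo_tool(targets=[0.007,-0.165,0.005,-1.047,0.007,-0.165,0.005,-1.047,0.007,-0.165,0.005,-1.047,0.007,-0.165,0.005,-1.047,0.007,-0.165,0.005,-1.047,0.007,-0.165,0.005,-1.047,0.007,-0.165,0.005,-1.047,0.007,-0.165,0.005,-1.047,0.007,-0.165,0.005,-1.047,0.007,-0.165,0.005,-1.047,0.007,-0.165,0.005,-1.047,0.007,-0.165,0.005,-1.047], hand=0.8)

```text
time: 12.37
position: [0.4519, -0.0189, 0.1288]
ee_rot: [-0.002, -3.139, -0.0]
contact_force: [-0.5, 0.7, -0.6]
opening: 0.0704
finger_force: 0.0
```

```bash
python3 - <<'E'
from h import *
from cell import *
K,T,im=wrist(read_camera,get_obs,"pics/w3.png")
hsv=cv2.cvtColor(im,cv2.COLOR_RGB2HSV); m=((hsv[...,0]>45)&(hsv[...,0]<80)&(hsv[...,1]>60)&(hsv[...,2]>150)).astype(np.uint8)
n,l,s,c=cv2.connectedComponentsWithStats(m); k=1+s[1:,4].argmax(); P=ray(K,T,c[k],.04);print(c[k],s[k],P)
plan(get_obs(),(P[0],P[1],.011,180))
E
```

```text
[253.2031746  179.97671958] [229 166  52  31 945] [ 0.43949178 -0.02266765  0.04      ]
t 12.4 p [ 0.4521 -0.0189  0.1291] yaw 179.9 open 0.0705 ff 0.0
  -> [ 0.0124 -0.0038  0.1182] turn -0.001
```

View pics/w3.png

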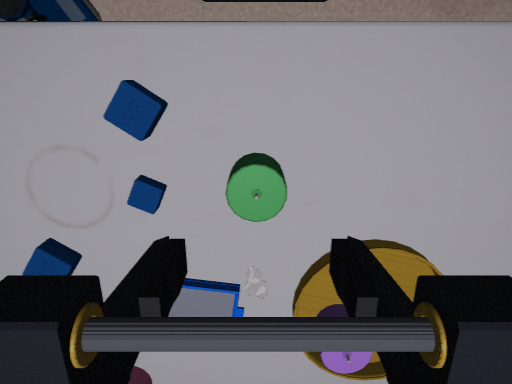

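The green candle's top face centre is at (256.5,192). My colour mask caught only part of it, so I corrected by hand to about (0.449,-0.020). The tin and lilac are visible at lower right.

servo_tool(targets=[0.002,-0.001,0.035,0,0.002,-0.001,0.07,0,0.002,-0.001,0.1,0,0.002,-0.001,0.118,0,0.002,-0.001,0.118,0,0.002,-0.001,0.118,0])

```text
time: 12.92
position: [0.4495, -0.0199, 0.011]
ee_rot: [-0.0, -3.138, -0.001]
contact_force: [0.1, -0.6, 0.4]
opening: 0.0708
finger_force: 0.0
```

servo_tool(targets=[0,0,0,0,0,0,0,0,0,0,0,0,0,0,0,0,0,0,0,0,0,0,0,0], hand=0.4)

```text
time: 13.42
position: [0.4521, -0.0202, 0.0134]
ee_rot: [-0.0, 3.139, -0.0]
contact_force: [-0.1, 0.5, 7.1]
opening: 0.0456
finger_force: 15.0
```

servo_tool(targets=[0,0,-0.01,0,0,0,-0.03,0,0,0,-0.05,0,0,0,-0.075,0,0,0,-0.075,0,0,0,-0.075,0,0,0,-0.075,0,0,0,-0.075,0])

```text
time: 14.08
position: [0.4494, -0.0199, 0.0858]
ee_rot: [0.0, -3.139, -0.0]
contact_force: [0.4, -0.2, -0.0]
opening: 0.0456
finger_force: 15.0
```

```bash
python3 - <<'E'
from h import *
from cell import *
plan(get_obs(),(.549,.086,.09,180))
E
```

```text
t 14.1 p [ 0.4494 -0.0199  0.0858] yaw -180.0 open 0.0456 ff 15.0
  -> [-0.0996  0.1059 -0.0044] turn -6.283
```

servo_tool(targets=[-0.01,0.011,-0.005,0,-0.025,0.026,-0.005,0,-0.045,0.048,-0.005,0,-0.065,0.07,-0.005,0,-0.082,0.088,-0.005,0,-0.094,0.1,-0.005,0,-0.0995,0.106,-0.005,0,-0.0995,0.106,-0.005,0,-0.0995,0.106,-0.005,0,-0.0995,0.106,-0.005,0])

```text
time: 14.92
position: [0.5488, 0.0853, 0.0911]
ee_rot: [-0.0, -3.139, 0.001]
contact_force: [-0.3, -0.3, -0.1]
opening: 0.0456
finger_force: 15.0
```

servo_tool(targets=[0,0,0.02,0,0,0,0.045,0,0,0,0.06,0,0,0,0.068,0,0,0,0.073,0,0,0,0.075,0,0,0,0.075,0,0,0,0.075,0])

```text
time: 15.58
position: [0.551, 0.0859, 0.018]
ee_rot: [-0.0, 3.14, 0.0]
contact_force: [0.5, 0.2, -0.8]
opening: 0.0453
finger_force: 15.0
```

servo_tool(targets=[0,0,0,0,0,0,0,0])

```text
time: 15.75
position: [0.5511, 0.0861, 0.0181]
ee_rot: [-0.001, 3.14, 0.0]
contact_force: [-0.3, 0.4, -0.7]
opening: 0.0453
finger_force: 15.0
```

servo_tool(targets=[0,0,0.001,0,0,0,0.002,0,0,0,0.0025,0,0,0,0.0025,0])

```text
time: 16.08
position: [0.5507, 0.0861, 0.0155]
ee_rot: [-0.001, 3.141, 0.0]
contact_force: [-1.9, -0.3, 5.1]
opening: 0.0454
finger_force: 15.0
```

servo_tool(targets=[0,0,0,0,0,0,0,0,0,0,0,0,0,0,0,0], hand=0.62)

```text
time: 16.42
position: [0.5502, 0.086, 0.0144]
ee_rot: [0.0, -3.141, -0.0]
contact_force: [0.2, 0.8, -0.0]
opening: 0.0546
finger_force: 0.0
```

servo_tool(targets=[0,0,-0.02,0,0,0,-0.05,0,0,0,-0.09,0,0,0,-0.12,0,0,0,-0.12,0,0,0,-0.12,0,0,0,-0.12,0])

```text
time: 17.0
position: [0.5497, 0.0859, 0.1339]
ee_rot: [0.0, -3.141, 0.0]
contact_force: [-0.5, -0.1, -0.8]
opening: 0.0545
finger_force: 0.0
```

```bash
python3 - <<'E'
from h import *
from cell import *
d=np.load("top.npz");K,T=d["K"],d["T"]
# blue block side directions from wrist pic w3, corners of top face (read off the picture)
w=np.load("wrist.npz")
hsv=cv2.cvtColor(w["im"],cv2.COLOR_RGB2HSV); m=((hsv[...,0]>100)&(hsv[...,0]<125)&(hsv[...,1]>120)&(hsv[...,2]>75)).astype(np.uint8)
n,l,s,c=cv2.connectedComponentsWithStats(m)
k=l[195,147]; pts=np.argwhere(l==k)[:,::-1]; P=np.array([ray(w["K"],w["T"],q,.016)[:2] for q in pts]).astype(np.float32); print(s[k],cv2.minAreaRect(P))
plan(get_obs(),(.4635,-.1115,.11,150))
E
```

```text
[128 180  34  34 754] ((0.46100637316703796, -0.111942820250988), (0.023019496351480484, 0.02325506880879402), 65.53376770019531)
t 17.0 p [0.5497 0.0859 0.1339] yaw -180.0 open 0.0545 ff 0.0
  -> [ 0.0862 -0.1974  0.024 ] turn -5.759
```

servo_tool(targets=[0.0887,-0.198,0.024,0.428,0.0887,-0.198,0.024,0.428,0.0887,-0.198,0.024,0.428,0.0887,-0.198,0.024,0.428,0.0887,-0.198,0.024,0.428,0.0887,-0.198,0.024,0.428,0.0887,-0.198,0.024,0.428,0.0887,-0.198,0.024,0.428,0.0887,-0.198,0.024,0.428], hand=0.52)

```text
time: 17.75
position: [0.4617, -0.111, 0.1098]
ee_rot: [-0.666, -3.069, -0.001]
contact_force: [0.2, 0.1, 0.0]
opening: 0.0454
finger_force: 0.0
```

```bash
python3 - <<'E'
from h import *
from cell import *
plan(get_obs(),(.461,-.112,.003,155.5))
w={};K,T,im=wrist(read_camera,get_obs,"pics/w4.png")
hsv=cv2.cvtColor(im,cv2.COLOR_RGB2HSV); m=((hsv[...,0]>100)&(hsv[...,0]<125)&(hsv[...,1]>120)&(hsv[...,2]>75)).astype(np.uint8)
n,l,s,c=cv2.connectedComponentsWithStats(m)
q=K@(T[:3,:3]@np.array([.461,-.112,.016])+T[:3,3]); u,v=(q[:2]/q[2]).astype(int); print(u,v)
k=l[v,u]; P=np.array([ray(K,T,q,.016)[:2] for q in np.argwhere(l==k)[:,::-1]]).astype(np.float32); print(s[k],cv2.minAreaRect(P))
E
```

```text
t 17.8 p [ 0.4617 -0.111   0.1098] yaw 155.5 open 0.0454 ff 0.0
  -> [ 1.000e-04 -1.300e-03  1.068e-01] turn 0.0
257 192
[242 179  31  29 890] ((0.46111080050468445, -0.11234278231859207), (0.02284427173435688, 0.02239087037742138), 65.46764373779297)
```

View pics/w4.png

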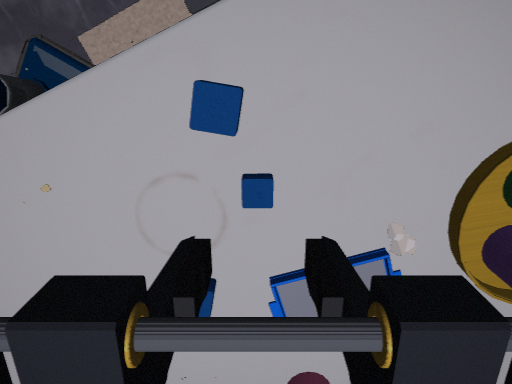

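The small blue block is at (257,193), square to the fingers. I'll descend.

servo_tool(targets=[0,-0.001,0.035,0,0,-0.001,0.07,0,0,-0.001,0.09,0,0,-0.001,0.1,0,0,-0.001,0.106,0,0,-0.001,0.106,0,0,-0.001,0.106,0])

```text
time: 18.38
position: [0.4624, -0.1127, 0.0054]
ee_rot: [0.665, 3.069, -0.0]
contact_force: [-0.9, 0.3, 0.4]
opening: 0.0459
finger_force: 0.0
```

servo_tool(targets=[0,0,0,0,0,0,0,0,0,0,0,0,0,0,0,0,0,0,0,0,0,0,0,0], hand=0.15, force=10)

```text
time: 18.88
position: [0.4621, -0.1132, 0.0055]
ee_rot: [0.667, 3.068, -0.0]
contact_force: [0.6, -0.8, 5.5]
opening: 0.0239
finger_force: 10.0
```

servo_tool(targets=[0,0,-0.01,0,0,0,-0.03,0,0,0,-0.05,0,0,0,-0.06,0,0,0,-0.06,0,0,0,-0.06,0,0,0,-0.06,0])

```text
time: 19.47
position: [0.4604, -0.1127, 0.0638]
ee_rot: [-0.667, -3.069, -0.0]
contact_force: [-0.4, -0.2, -0.4]
opening: 0.0239
finger_force: 10.0
```

```bash
python3 - <<'E'
from h import *
from cell import *
plan(get_obs(),(.5797,-.0929,.063,174))
E
```

```text
t 19.5 p [ 0.4604 -0.1127  0.0638] yaw 155.5 open 0.0239 ff 10.0
  -> [-0.1003  0.0675  0.0007] turn -0.323
```

Gripped at 24 mm. Next, the block goes over the blue tray.

servo_tool(targets=[-0.015,0.01,0,-0.05,-0.035,0.024,0,-0.1,-0.06,0.04,0,-0.2,-0.085,0.057,0,-0.28,-0.1,0.0675,0,-0.323,-0.1,0.0675,0,-0.323,-0.1,0.0675,0,-0.323,-0.1,0.0675,0,-0.1,0.0675,0,-0.323])

```text
invalid input at $.targets: expected a multiple of 4 numbers
```

servo_tool(targets=[0,0,0.02,0,0,0,0.035,0,0,0,0.046,0,0,0,0.051,0,0,0,0.054,0,0,0,0.055,0,0,0,0.055,0])

```text
time: 20.05
position: [0.4613, -0.113, 0.0095]
ee_rot: [-0.667, -3.07, -0.0]
contact_force: [0.9, -0.1, 0.9]
opening: 0.0239
finger_force: 10.0
```

servo_tool(targets=[0,0,0,0,0,0,0,0])

```text
time: 20.22
position: [0.4619, -0.1132, 0.0102]
ee_rot: [0.667, 3.069, -0.0]
contact_force: [-0.3, 0.2, 0.6]
opening: 0.0243
finger_force: 10.0
```

My row list was malformed, so the block just came down again over its old place, still held and with no harm done. I'll lift it back up and redo the move.

servo_tool(targets=[0,0,-0.02,0,0,0,-0.04,0,0,0,-0.055,0,0,0,-0.055,0,0,0,-0.055,0])

```text
time: 20.63
position: [0.4625, -0.1133, 0.0658]
ee_rot: [0.666, 3.067, -0.0]
contact_force: [-0.1, -0.1, -1.0]
opening: 0.024
finger_force: 10.0
```

servo_tool(targets=[-0.015,0.01,0,-0.05,-0.035,0.024,0,-0.1,-0.06,0.04,0,-0.2,-0.085,0.057,0,-0.28,-0.1,0.0675,0,-0.323,-0.1,0.0675,0,-0.323,-0.1,0.0675,0,-0.323,-0.1,0.0675,0,-0.323])

```text
time: 21.3
position: [0.5781, -0.0928, 0.0629]
ee_rot: [-0.166, -3.134, -0.001]
contact_force: [-0.9, -0.4, -0.7]
opening: 0.0238
finger_force: 10.0
```

```bash
python3 - <<'E'
from h import *
from cell import *
plan(get_obs(),(.5797,-.0929,.0085,174))
E
```

```text
t 21.3 p [ 0.5781 -0.0928  0.0629] yaw 174.0 open 0.0238 ff 10.0
  -> [-0.0018  0.      0.0544] turn -0.001
```

servo_tool(targets=[-0.001,0,0.02,0,-0.001,0,0.035,0,-0.001,0,0.045,0,-0.001,0,0.05,0,-0.001,0,0.053,0,-0.001,0,0.055,0,-0.001,0,0.0565,0,-0.001,0,0.0565,0])

```text
time: 21.97
position: [0.5816, -0.0933, 0.0088]
ee_rot: [0.165, 3.136, -0.0]
contact_force: [-0.5, -0.1, -0.4]
opening: 0.0237
finger_force: 10.0
```

servo_tool(targets=[0,0,0,0,0,0,0,0])

```text
time: 22.13
position: [0.5818, -0.0932, 0.0086]
ee_rot: [0.164, 3.136, -0.0]
contact_force: [-0.9, 0.3, 0.3]
opening: 0.0242
finger_force: 10.0
```

servo_tool(targets=[0,0,0,0,0,0,0,0,0,0,0,0,0,0,0,0], hand=0.38)

```text
time: 22.47
position: [0.5812, -0.0931, 0.0081]
ee_rot: [0.165, 3.137, -0.0]
contact_force: [0.2, 0.3, 0.9]
opening: 0.0336
finger_force: 0.0
```

servo_tool(targets=[0,0,-0.02,0,0,0,-0.05,0,0,0,-0.09,0,0,0,-0.115,0,0,0,-0.115,0,0,0,-0.115,0])

```text
time: 22.97
position: [0.5829, -0.0934, 0.1254]
ee_rot: [0.164, 3.132, -0.001]
contact_force: [0.2, 0.7, 0.1]
opening: 0.0335
finger_force: 0.0
```

```bash
python3 - <<'E'
from h import *
from cell import *
w=np.load("top.npz"); o=get_obs(); print(o["q"])
plan(o,(.436,.2128,.11,179.9))
E
```

```text
[-2.01147501e-01  1.98048356e-01  1.90414134e+00  7.88162161e-06
  1.03452658e+00 -1.66718005e+00]
t 23.0 p [ 0.5829 -0.0934  0.1254] yaw 174.0 open 0.0335 ff 0.0
  -> [0.1782 0.2892 0.0144] turn -0.103
```

servo_tool(targets=[0.178,0.289,0.0145,-0.1,0.178,0.289,0.0145,-0.1,0.178,0.289,0.0145,-0.1,0.178,0.289,0.0145,-0.1,0.178,0.289,0.0145,-0.1,0.178,0.289,0.0145,-0.1,0.178,0.289,0.0145,-0.1,0.178,0.289,0.0145,-0.1,0.178,0.289,0.0145,-0.1,0.178,0.289,0.0145,-0.1,0.178,0.289,0.0145,-0.1,0.178,0.289,0.0145,-0.1], hand=0.52)

```text
time: 23.97
position: [0.4343, 0.2118, 0.1076]
ee_rot: [-0.009, -3.14, 0.002]
contact_force: [0.3, 0.2, 0.3]
opening: 0.0457
finger_force: 0.0
```

```bash
python3 - <<'E'
from h import *
from cell import *
K,T,im=wrist(read_camera,get_obs,"pics/w5.png")
hsv=cv2.cvtColor(im,cv2.COLOR_RGB2HSV); m=(((hsv[...,0]<8)|(hsv[...,0]>172))&(hsv[...,1]>150)&(hsv[...,2]>140)).astype(np.uint8)
n,l,s,c=cv2.connectedComponentsWithStats(m)
for k in range(1,n):
    if s[k,4]>300:
        P=np.array([ray(K,T,q,.016)[:2] for q in np.argwhere(l==k)[:,::-1]]).astype(np.float32); print(s[k],cv2.minAreaRect(P))
plan(get_obs(),(.436,.2128,.0045,180))
E
```

```text
t 24.0 p [0.4347 0.2116 0.1079] yaw 179.6 open 0.0458 ff 0.0
  -> [-0.0014  0.0013  0.1034] turn -0.006
```

View pics/w5.png

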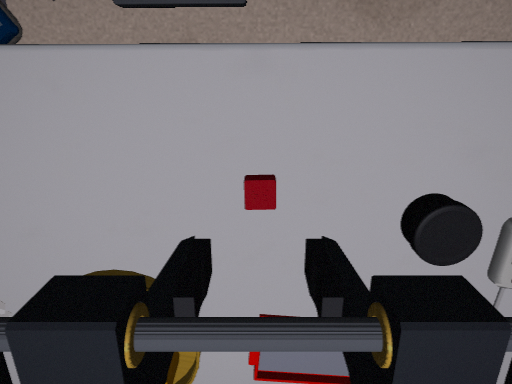

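The red block's top is centred at (260,193) and square to the fingers. The black tin at (440,230) is well clear.

servo_tool(targets=[-0.001,0.001,0.035,0,-0.001,0.001,0.07,0,-0.001,0.001,0.09,0,-0.001,0.001,0.1,0,-0.001,0.001,0.103,0,-0.001,0.001,0.103,0,-0.001,0.001,0.103,0])

```text
time: 24.6
position: [0.4368, 0.2138, 0.0066]
ee_rot: [0.009, 3.14, 0.001]
contact_force: [0.9, 0.5, -0.2]
opening: 0.0455
finger_force: 0.0
```

servo_tool(targets=[0,0,0,0,0,0,0,0,0,0,0,0,0,0,0,0,0,0,0,0,0,0,0,0], hand=0.15)

```text
time: 25.1
position: [0.4362, 0.2143, 0.0065]
ee_rot: [0.007, 3.14, 0.001]
contact_force: [-0.5, -0.6, 6.2]
opening: 0.0236
finger_force: 10.0
```

servo_tool(targets=[0,0,-0.01,0,0,0,-0.03,0,0,0,-0.05,0,0,0,-0.06,0,0,0,-0.06,0,0,0,-0.06,0,0,0,-0.06,0])

```text
time: 25.68
position: [0.4346, 0.2136, 0.0648]
ee_rot: [-0.007, -3.14, 0.001]
contact_force: [-0.4, -0.3, 0.6]
opening: 0.0238
finger_force: 10.0
```

```bash
python3 - <<'E'
from h import *
from cell import *
plan(get_obs(),(.590,.2568,.063,179))
E
```

```text
t 25.7 p [0.4346 0.2136 0.0648] yaw 179.7 open 0.0238 ff 10.0
  -> [-0.1552  0.0439  0.0016] turn 0.013
```

servo_tool(targets=[-0.015,0.005,0,0.02,-0.04,0.012,0,0.04,-0.07,0.02,0,0.06,-0.1,0.029,0,0.08,-0.13,0.037,0,0.08,-0.148,0.042,0,0.08,-0.155,0.044,0,0.08,-0.155,0.044,0,0.08,-0.155,0.044,0,0.08])

```text
time: 26.43
position: [0.5889, 0.2566, 0.0639]
ee_rot: [-0.133, -3.135, 0.002]
contact_force: [0.8, -0.6, 0.4]
opening: 0.0239
finger_force: 10.0
```

servo_tool(targets=[0,0,0,0,0,0,0,0])

```text
time: 26.6
position: [0.5888, 0.2567, 0.0649]
ee_rot: [-0.133, -3.137, 0.001]
contact_force: [-0.1, -0.8, 0.2]
opening: 0.0242
finger_force: 10.0
```

```bash
python3 - <<'E'
from h import *
from cell import *
plan(get_obs(),(.590,.2568,.0095,175))
E
```

```text
t 26.6 p [0.5888 0.2567 0.0649] yaw 175.2 open 0.0242 ff 10.0
  -> [-0.0013  0.0003  0.0554] turn 0.003
```

servo_tool(targets=[0,0,0.02,0,0,0,0.035,0,0,0,0.045,0,0,0,0.05,0,0,0,0.053,0,0,0,0.055,0,0,0,0.057,0,0,0,0.057,0,0,0,0.057,0])

```text
time: 27.35
position: [0.5914, 0.2575, 0.0095]
ee_rot: [0.133, 3.137, 0.001]
contact_force: [-0.5, -0.7, 1.6]
opening: 0.0234
finger_force: 10.0
```

servo_tool(targets=[0,0,0,0,0,0,0,0,0,0,0,0,0,0,0,0], hand=0.38)

```text
time: 27.68
position: [0.5906, 0.2572, 0.0086]
ee_rot: [0.133, 3.139, 0.0]
contact_force: [0.7, -0.1, 0.2]
opening: 0.0332
finger_force: 0.0
```

servo_tool(targets=[0,0,-0.02,0,0,0,-0.05,0,0,0,-0.09,0,0,0,-0.13,0,0,0,-0.15,0,0,0,-0.15,0,0,0,-0.15,0])

```text
time: 28.27
position: [0.5918, 0.2576, 0.1607]
ee_rot: [0.133, 3.135, 0.003]
contact_force: [0.4, -0.2, -0.1]
opening: 0.0334
finger_force: 0.0
```

servo_tool(targets=[0.15,0,-0.05,0,0.15,0,-0.05,0,0.15,0,-0.05,0,0.15,0,-0.05,0,0.15,0,-0.05,0,0.15,0,-0.05,0])

```text
time: 28.77
position: [0.4394, 0.2697, 0.2071]
ee_rot: [-0.13, -3.138, 0.002]
contact_force: [0.1, -0.6, -0.4]
opening: 0.0338
finger_force: 0.0
```

```bash
python3 - <<'E'
from cell import *
import cv2
a=read_camera("top")["image"][140:270,120:390,::-1]; b=read_camera("scene")["image"][150:280,150:420,::-1]
cv2.imwrite("pics/end.png",cv2.resize(cv2.vconcat([a,b]),None,fx=2.3,fy=2.3,interpolation=cv2.INTER_CUBIC))
E
```

```text
(no output)
```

View pics/end.png

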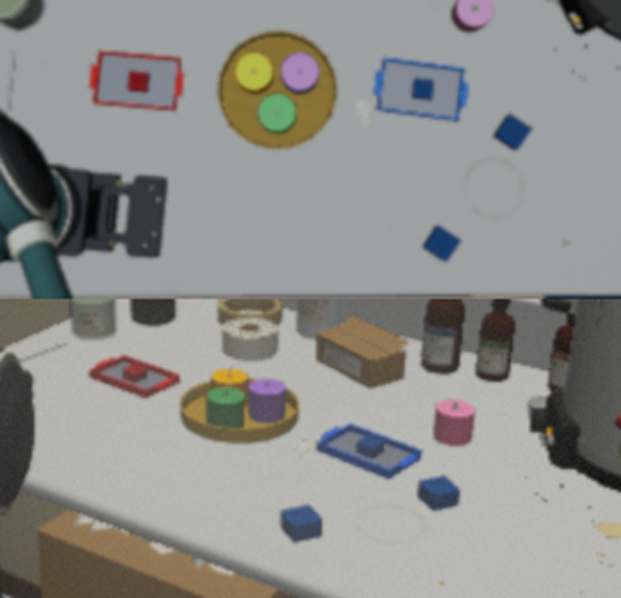

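The picture shows the three candles upright in the tin in a close triangle, at (254,71), (300,72) and (277,113). The red block is in the red tray at (139,81) and the blue block in the blue tray at (423,89). I'm handing in.

```bash
python3 -c "
from cell import *
print(job_done())"
```

```text
the job is handed in; nothing more can be done
None
```

The job is handed in: the honey, green and lilac candles stand in a close triangle in the brass tin, the red and small blue blocks lie in their own trays, and I never touched the black tin; no verdict came back.

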